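# Unlock the chopper and hold its run lever half down

## Robot

A 6-joint arm with a two-finger parallel gripper is mounted at the origin on a cart in front of the work surface, level with it; the furniture and walls round the work are solid. World frame = base frame: x ahead of the robot, y to its left, z up, the work surface at z = 0. Lengths are in m, angles in rad, forces in N, time in s.
With the tool pointing down it reaches from about 0.325 to 0.775 m from the base axis. Payload 5.5 kg.
Tool frame: the origin (TCP) lies between the finger pads, 19 mm behind the fingertips; this is the grasp point; z points along the fingers, y is the line along which they close (so a half turn about z gives the same grasp; the last joint's range is limited). The gripper opens to 88 mm and grips with 3 to 60 N. Pads are 20 mm wide; open, the fingers measure 115 mm over their backs; the gripper's body (75 mm by 178 mm) begins 61 mm behind the grasp point.
Start: joints at [1.286, 0.091, 1.231, -0, 1.82, -0.057], TCP at [0.136, 0.585, 0.241] pointing down, gripper open.
Joint ranges: [-2.87, 2.87], [-0.86, 2.18], [0.17, 2.46], [-1.51, 4.65], [0.06, 2.69], [-2.65, 2.65]. Speed limits (rad/s): [2.57, 2.57, 3.01, 3.14, 3.14, 3.14].

## Interface

Orientations are given as a unit quaternion [w, x, y, z].
In Python, from bench import * gives the robot as it stands. Calls block until the motion is done:
- move_to(position, orientation): joint-space move of the TCP to a pose.
- move_l(position, speed=0.15, orientation=None): straight line of the TCP; orientation=None keeps the orientation; speed is the mean speed in m/s.
- movej(angles): joint-space move.
- gripper_open() and close(): open the fingers fully, or close them until they stop; the grip force is fixed at half the most.
- hold(seconds).
- inverse_kinematics(position, orientation): joint angles nearest the present ones, or None.
- state(): the state.
- get_image(name): name is "side" or "top"; returns a dict with "frame" (384x512x3 uint8, blue, green, red), "depth" (384x512 float32, m along the optical axis (not along the pixel's ray), 0 where there is no reading), "camera_matrix" (3x3 intrinsics, pixels), "view" (4x4, takes a point from world to camera coordinates). Camera axes: x right, y up, looking along -z (the intrinsics and any distortion apply to the point x, -y, -z); pixel columns grow to the right and rows downward; lengths in m; the calibration is good to about 2 mm. A picture is of the moment at which its call begins.
A pose or a line that the arm cannot do raises IKError and nothing moves.
- job_done(): hands the job in; it is judged then, once.
The state is a dict: "time": time; "joint_pos": joint angles; "dq": joint speeds; "joint_torque": joint torques, N m; "ee_pos": TCP position; "ee_rot": TCP orientation; "ft_force": force on the tool from outside, world axes, zero at the start; "moment": the same for the moment, N m; "finger_gap": finger opening in m; "finger_force": force on a finger pad.
Only numpy, scipy, OpenCV 4.12 (cv2) and the standard library are available. Lean on these libraries where they do the work, as an engineer would, in place of code of your own. Each camera call takes 0.05 s, during which the arm holds its last target. There are 200 camera calls.

## Task

Chop the nuts at low speed: pull the red lock plug straight up out of its socket on the white chopper, put it in the blue dish and let go of it, then push the chopper's blue lever down with the fingers until its black pointer stands in the green band (half of its travel), and keep it there. The lever springs back if released, so finish while still holding it down in the green band. Leave the striped mug and the red kitchen timer standing where they are.

Things in the scene. Friction and masses are not known exactly. Their poses are not given: they have to be found in the camera images.
- chopper: White chopper, fixed to the worktop; housing 170 (x) x 220 (y) x 60 mm high. Origin: centre of its underside; x from its lever end to its socket end (away from the robot at yaw 0), y to the jar side, z up. Jar and lid: 86 mm across, up to 126 mm high, axis at x 10, y 60. Lever pivot: x 0, y -60, 83 mm up, between two grey cheeks (38 mm over both, top 96 mm up).
- socket (a point): Mouth of the plug's round socket in a black plate on the chopper (chopper x +50, y -60, 61.5 mm up), 15 mm across. Axes as the chopper's.
- lock_plug: Lock plug, 73 mm long, 50 g, upright in the socket at the start, axes as the chopper's; it blocks the lever. Origin: tip of its 13 mm steel shank (32 mm, all in the socket); z towards the handle. Red flange 24 mm across at 32 to 37 mm, then a red handle 26 (x) x 14 (y) x 36 mm: grip the 14 mm, closing along y. A spring detent lets go at about 8 to 13 N in the first 10 mm of pull.
- plug_grip (a point): Point on the plug's axis in the handle, 60 mm from the tip (13 mm below the handle's top), where the TCP may grip.
- plug_mid (a point): Point on the plug's axis halfway along it, 36 mm from the tip.
- dish: Blue round dish, 120 mm across the rim, 35 mm high, inner floor about 5 mm up, fixed to the worktop. Origin: centre of its underside.
- chop_lever (a joint): Lever angle, rad: 0 up at rest, 0.40 fully down; 0.20 is half travel with the lever level, 0.13 to 0.27 is the green band. A spring returns it: at the pad about 3 N to start, 6 N at half, 9 N fully down.
- lever_pad (a point): Centre of the top of the round blue pad (34 mm across) at the lever's end, where to press down; it moves with the lever, on a 72 mm arm: about 105 mm above the worktop at rest, 91 mm at half travel, 76 mm fully down. At chopper x -72, y -60 when level.
- mug_cream: Cream mug with dark stripes, 92 x 127 x 95 mm, loose; to be left alone. Origin: underside.
- kitchen_timer: Kitchen timer, red over white, 63 mm across, 44 mm high, loose; to be left alone. Origin: centre of its underside.
- green_band (a point): Middle of the green band (80 to 90 mm up) on the chopper's scale post, which is white above it, red below; post 8 x 16 mm, top 108 mm up, 42 mm beside the lever on the jar side (chopper x -72, y -18). The pointer is a black tab on the side of the lever's pad.

How it is judged:
On the way, in this order (a step that is already met when the one before it is completed fails the run):
1. the lock plug is out of its socket, its tip above the socket's mouth (z of lock_plug in the frame of socket above 0.003 m), for 0.1 s.
2. the plug rests in the dish, let go (horizontal distance between plug_mid and dish below 0.055 m and height (world z) of plug_mid below 0.06 m and contact force between lock_plug and the arm below 0.1 N and contact force between lock_plug and the fingers below 0.1 N and linear speed of lock_plug below 0.05 m/s), for 0.2 s.
3. the fingers hold the lever in the green band for a second (value of joint chop_lever between 0.13 and 0.27 rad and contact force between chop_lever and the fingers above 2 N), for 1 s.
At the end, for the whole second after the job is handed in: The fingers press the lever (more than 2 N) and hold it in the green band, 0.13 to 0.27 rad, while the plug is at rest in the dish (its middle within 55 mm of the dish's axis and less than 60 mm up), not touched by the robot (all of step 2 and all of step 3); the arm keeps its last pose, push and grip.
It fails at once if the mug is moved by more than 30 mm or tipped over (distance of mug_cream from where it was at the start of the episode above 0.03 m or angle between mug_cream's own z axis and vertical above 0.5 rad).
It fails at once if the timer is moved by more than 30 mm or tipped over (distance of kitchen_timer from where it was at the start of the episode above 0.03 m or angle between kitchen_timer's own z axis and vertical above 0.5 rad).
It also fails if it takes over 53 s, if anything falls off the work surface, if the arm or the gripper's body presses on something with over 40 N, if the wrist force passes 120 N, or if a joint passes its speed limit or range.

## Working session

There is one attempt and no reset: what is moved stays moved. The work goes in short steps, each a Python script; the robot and the scene stay as the last script left them, time stands still between calls to the robot, and variables do not carry over. Pictures are saved under pics/ and viewed, at most 10 in all, crops included, and the job is handed in when it is done.

```bash
mkdir -p pics
cat > h.py <<'E'
from bench import *
import numpy as np, cv2
def grab(name,save=None):
    im=get_image(name)
    if save: cv2.imwrite('pics/'+save,im['frame'])
    np.savez(name+'.npz',f=im['frame'],d=im['depth'],K=im['camera_matrix'],V=im['view'])
    return im
def cloud(im):
    K,V,d=im['camera_matrix'],im['view'],im['depth']
    v,u=np.mgrid[:d.shape[0],:d.shape[1]]
    pc=np.stack([(u-K[0,2])/K[0,0]*d,-(v-K[1,2])/K[1,1]*d,-d,np.ones_like(d)],-1)
    return (pc@np.linalg.inv(V).T)[...,:3]
def proj(im,p):
    c=im['view']@np.r_[p,1]; K=im['camera_matrix']
    return K[0,0]*c[0]/-c[2]+K[0,2], K[1,1]*-c[1]/-c[2]+K[1,2]
E
python3 - <<'E'
from h import *
a=grab('top','t0.png');b=grab('side','s0.png')
for i in(a,b): print(i['camera_matrix'].round(1).tolist(),np.linalg.inv(i['view']).round(3).tolist(),[k for k in i if k not in('frame','depth')])
print(state())
E
```

```text
[[474.5, 0.0, 257.9], [0.0, 474.5, 191.1], [0.0, 0.0, 1.0]] [[-0.002, 0.982, -0.189, 0.252], [-1.0, 0.001, 0.017, 0.007], [0.017, 0.189, 0.982, 1.521], [0.0, 0.0, 0.0, 1.0]] ['camera_matrix', 'view']
[[454.7, 0.0, 261.6], [0.0, 454.7, 188.8], [0.0, 0.0, 1.0]] [[0.994, 0.094, -0.058, 0.456], [-0.111, 0.838, -0.535, -0.698], [-0.002, 0.538, 0.843, 1.165], [0.0, 0.0, 0.0, 1.0]] ['camera_matrix', 'view']
{'time': 0.1, 'joint_pos': array([ 1.28629570e+00,  9.17643991e-02,  1.23175919e+00,  8.14787349e-06,
        1.81978933e+00, -5.67032806e-02]), 'dq': array([ 0.00053757, -0.0017405 , -0.00122513, -0.00043072, -0.00175055,
        0.00066459]), 'joint_torque': array([ 3.06361420e-03, -4.47859168e+01, -4.07569849e+01,  7.01296236e-02,
        2.84917303e-02, -9.92138212e-05]), 'ee_pos': array([0.13543555, 0.58427738, 0.24033494]), 'ee_rot': array([-1.49921350e-04,  1.13651531e-01,  9.93520302e-01, -8.46975331e-04]), 'ft_force': array([-1.47691732, -0.24088786, -0.2555273 ]), 'moment': array([ 0.04119114, -0.01565559, -0.00864515]), 'finger_force': 0.0, 'finger_gap': 0.08793016497022504}
```

View pics/t0.png

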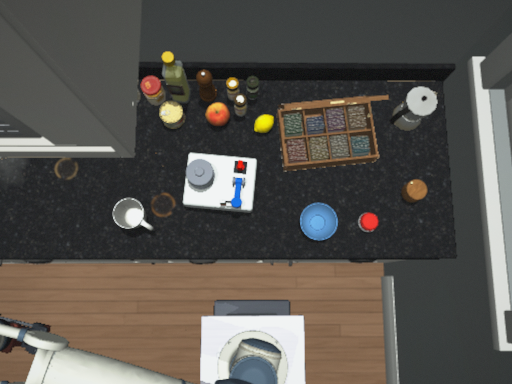

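View pics/s0.png

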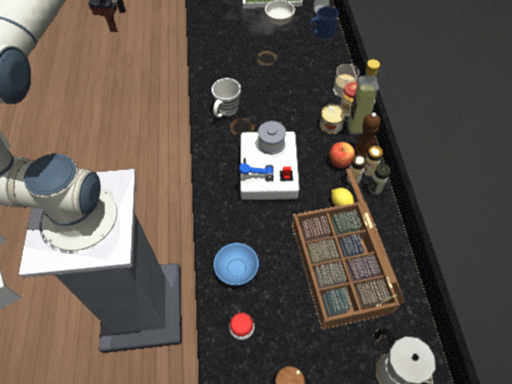

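The top view shows the plug at (240,167), the lever with its pad at (237,203), the dish at (319,222), the timer at (369,222) and the mug at (130,213). The side view shows the plug at (287,173) and the dish at (236,264).

Run:
```python
from h import *
L=lambda n:(lambda z:dict(frame=z['f'],depth=z['d'],camera_matrix=z['K'],view=z['V']))(np.load(n+'.npz'))
def ray(im,u,v,z):
    K=im['camera_matrix'];W=np.linalg.inv(im['view'])
    r=W[:3,:3]@np.array([(u-K[0,2])/K[0,0],-(v-K[1,2])/K[1,1],-1]);c=W[:3,3]
    return c+r*(z-c[2])/r[2]
for n,chop in(('top',(175,145,265,220)),('side',(230,110,305,205))):
    im=L(n);P=cloud(im);h=cv2.cvtColor(im['frame'],cv2.COLOR_BGR2HSV);H,S,V=h[...,0],h[...,1],h[...,2]
    box=np.zeros(H.shape,bool);box[chop[1]:chop[3],chop[0]:chop[2]]=1
    red=((H<8)|(H>172))&(S>150)&(V>80);blue=(H>98)&(H<125)&(S>120)&(V>60)
    print(n)
    for nm,m in(('plug',red&box),('lever',blue&box),('redout',red&~box),('blueout',blue&~box)):
        k,l,s,c=cv2.connectedComponentsWithStats(m.astype(np.uint8))
        for i in range(1,k):
            if s[i,4]>12 and (box.any()):
                q=P[l==i];q=q[np.isfinite(q).all(1)]
                if q[:,1].max()<.5 and q[:,0].max()<1: print(nm,s[i].tolist(),c[i].round(1),'med',np.median(q,0).round(3),'min',q.min(0).round(3),'max',q.max(0).round(3))
                if nm=='plug':
                    t=q[q[:,2]>.092];print('  handle top n',len(t),t.mean(0).round(4) if len(t) else '')
                if nm=='lever':
                    t=q[(q[:,2]>.09)];j=t[:,0]<q[:,0].min()+.034;print('  pad',j.sum(),t[j].mean(0).round(4))
    # housing: points 50-70 mm in box
    Q=P[box];f=(Q[:,2]>.045)&(Q[:,2]<.075);f&=(S[box]<60)&(V[box]>120)
    r=cv2.minAreaRect(Q[f][:,:2].astype(np.float32));print('housing',np.round(r[0],4),np.round(r[1],4),r[2],np.median(Q[f][:,2]))
    D=P[...,2][200:245,295:345] if n=='top' else P[...,2][240:290,210:262]
big=[cv2.resize(cv2.imread('pics/t0.png')[145:220,175:265],None,fx=5,fy=5,interpolation=2),cv2.resize(cv2.imread('pics/s0.png')[120:208,230:305],None,fx=4.26,fy=4.26,interpolation=2)]
hh=min(b.shape[0] for b in big);cv2.imwrite('pics/crop.png',np.hstack([b[:hh] for b in big]))
```

```text
top
plug [236, 161, 9, 9, 58] [240.1 165.4] med [0.608 0.038 0.096] min [0.252 0.007 0.056] max [0.627 0.051 1.521]
  handle top n 36 [0.598  0.0386 0.1394]
lever [231, 178, 11, 30, 197] [236.9 193.3] med [0.514 0.046 0.096] min [0.252 0.007 0.054] max [0.569 0.064 1.521]
  pad 1 [0.2515 0.0071 1.5212]
redout [144, 79, 14, 13, 93] [151.3  84.7] med [0.868 0.319 0.097] min [0.252 0.007 0.092] max [0.891 0.345 1.521]
redout [142, 82, 19, 13, 46] [153.3  89.8] med [0.849 0.306 0.098] min [0.252 0.007 0.083] max [0.882 0.349 1.521]
redout [209, 111, 18, 14, 146] [217.5 117.1] med [0.776 0.113 0.06 ] min [0.252 0.007 0.034] max [0.798 0.14  1.521]
redout [361, 212, 18, 19, 250] [369.1 221.1] med [ 0.441 -0.369  0.039] min [ 0.252 -0.409 -0.008] max [0.475 0.007 1.521]
blueout [300, 202, 38, 39, 1138] [318.4 221.1] med [ 0.444 -0.213  0.015] min [ 0.252 -0.276 -0.008] max [0.509 0.007 1.521]
housing [0.566  0.1033] [0.2191 0.1699] 84.8982162475586 0.058400354271606836
side
plug [282, 167, 9, 12, 93] [286.5 172.4] med [0.607 0.034 0.087] min [0.595 0.028 0.059] max [0.619 0.042 0.107]
  han
[... 290 characters left out ...]
41 0.104]
redout [344, 90, 10, 7, 22] [348.5  93.9] med [0.846 0.304 0.098] min [0.835 0.295 0.093] max [0.859 0.325 0.103]
redout [330, 142, 23, 25, 254] [338.7 154.7] med [0.777 0.098 0.059] min [ 0.755  0.075 -0.   ] max [0.818 0.193 0.07 ]
redout [230, 313, 24, 23, 413] [241.  323.6] med [ 0.439 -0.372  0.042] min [ 0.411 -0.698 -0.002] max [ 0.469 -0.335  1.165]
blueout [216, 243, 26, 19, 144] [228.1 251. ] med [ 0.42  -0.164  0.026] min [ 0.387 -0.698  0.012] max [ 0.458 -0.149  1.165]
blueout [213, 246, 46, 40, 494] [237. 268.] med [ 0.45  -0.216  0.017] min [ 0.376 -0.698 -0.003] max [ 0.5   -0.159  1.165]
housing [0.5644 0.1032] [0.2211 0.1701] 83.92383575439453 0.061063352800968085
```

View pics/crop.png

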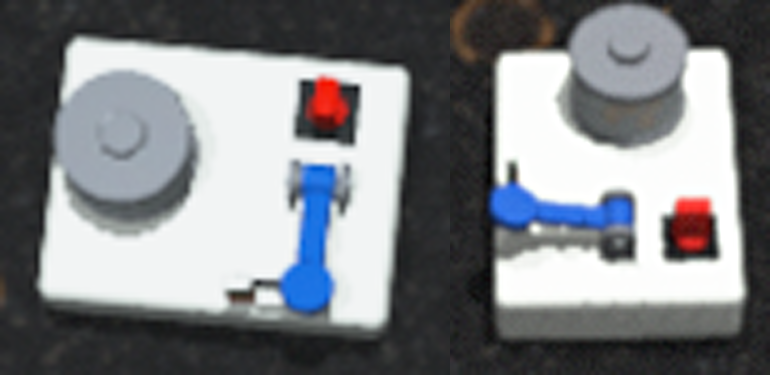

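The crop confirms the plug with a short side across y, the lever at rest above its band and a yaw of about -5.5°. The housing fit gives the socket at (0.609, 0.0385) against (0.607, 0.036) measured. I'll check the overhead cabinet and the dish, then plan.

```bash
cat >> h.py <<'E'
def ray(im,u,v,z):
    K=im['camera_matrix'];W=np.linalg.inv(im['view'])
    r=W[:3,:3]@np.array([(u-K[0,2])/K[0,0],-(v-K[1,2])/K[1,1],-1]);c=W[:3,3]
    return c+r*(z-c[2])/r[2]
def qd(t): return np.array([0,np.cos(t/2),np.sin(t/2),0])
YAW=np.radians(-5.5); C=np.array([.565,.1032])
def ch(x,y): c,s=np.cos(YAW),np.sin(YAW); return C+[c*x-s*y,s*x+c*y]
Q=qd(YAW+np.pi)
E
python3 - <<'E'
from h import *
z=np.load('top.npz');im=dict(frame=z['f'],depth=z['d'],camera_matrix=z['K'],view=z['V']);P=cloud(im)
for v,u in((50,100),(120,100),(145,100),(153,120),(20,130)):print(v,u,P[v,u].round(3))
print('dish',ray(im,319,221.5,.03),'timer',ray(im,369.5,221,.044))
print('sock',ch(50,-60),'pad',ch(-72,-60))
d=ray(im,319,221.5,.03)
for p in([*ch(50,-60),.2],[*ch(50,-60),.09],[d[0],d[1],.2],[d[0],d[1],.068],[*ch(-72,-60),.11]):
    print(np.round(p,3),inverse_kinematics(p,Q),inverse_kinematics(p,qd(YAW)))
E
```

```text
50 100 [0.608 0.241 0.832]
120 100 [0.499 0.239 0.816]
145 100 [0.51  0.293 0.644]
153 120 [0.498 0.258 0.629]
20 130 [0.753 0.24  0.674]
dish [ 0.44039267 -0.21195669  0.03      ] timer [ 0.44015715 -0.36913882  0.044     ]
sock [ 44.58406477 -64.41285953] pad [-76.85427143 -52.71967772]
[ 44.584 -64.413   0.2  ] None None
[ 44.584 -64.413   0.09 ] None None
[ 0.44  -0.212  0.2  ] [-5.18190285e-01 -2.14210648e-01  1.59670350e+00 -4.44089210e-16
  1.75909980e+00 -1.99299350e+00] [-5.18190285e-01 -2.14210648e-01  1.59670350e+00 -4.44089210e-16
  1.75909980e+00  1.14859915e+00]
[ 0.44  -0.212  0.068] [-5.18190285e-01 -1.75996555e-01  1.79807347e+00 -4.44089210e-16
  1.51951574e+00 -1.99299350e+00] [-5.18190285e-01 -1.75996555e-01  1.79807347e+00 -4.44089210e-16
  1.51951574e+00  1.14859915e+00]
[-76.854 -52.72    0.11 ] None None
```

```bash
sed -i 's/return C+\[c\*x-s\*y,s\*x+c\*y\]/return C+np.array([c*x-s*y,s*x+c*y])\/1000/; s/^Q=.*/Q=qd(YAW)/' h.py
python3 - <<'E'
from h import *
s=ch(50,-60);s=(s+[.607,.036])/2;print(s,ch(-72,-60))
move_to([.3,.3,.24],qd(.6)); print(state()['time'])
move_to([*s,.19],Q); print(state()['time'],state()['ee_pos'])
move_l([*s,.09],.12); f0=state()['ft_force']
close(); st=state();print(st['time'],st['ee_pos'],st['finger_gap'],st['finger_force'],f0,st['ft_force'])
E
```

```text
[0.60800953 0.03734197] [0.48758073 0.05037712]
1.625
3.1333 [0.60781047 0.03856757 0.19062395]
5.2417 [0.60795886 0.03791757 0.08995661] 0.014179049661032497 29.975497126579285 [-0.12535061 -0.18126469  0.6814789 ] [-0.01102998  1.83892433 -0.17603238]
```

Gap 14.2 mm with 30 N, so the handle is held. Pull.

Run:
```python
from h import *
p=state()['ee_pos']
move_l([p[0],p[1],.108],.03); st=state();print(st['time'],st['finger_gap'],st['ft_force'],st['ee_pos'])
move_l([p[0],p[1],.21],.12); st=state();print(st['time'],st['finger_gap'],st['ft_force'],st['ee_pos'])
grab('side','s1.png')
cv2.imwrite('pics/s1c.png',cv2.resize(cv2.imread('pics/s1.png')[60:300,180:400],None,fx=2.4,fy=2.4))
```

```text
5.9917 0.01376238307162033 [-1.11835984  3.89699022  2.298912  ] [0.6082539  0.03828522 0.10912368]
6.9917 0.013794287255671469 [-0.23096969 -0.76904946 -0.83376953] [0.60761379 0.03775942 0.20874424]
```

View pics/s1c.png

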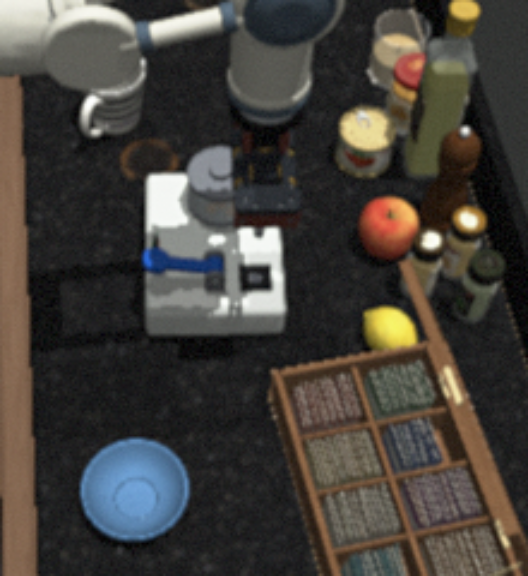

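The socket is empty at crop (256,277), and the shank shows under the fingers at (258,232). Now place the plug in the dish.

Run:
```python
from h import *
d=[.443,-.213]
move_to([*d,.2],Q)
move_l([*d,.075],.15); move_l([*d,.067],.04); st=state();print(st['time'],st['finger_gap'],st['ft_force'],st['ee_pos'])
gripper_open(); move_l([*d,.2],.15); print(state()['time'])
p=ch(-72,-60)
move_to([*p,.19],Q); close(); st=state();print(st['time'],st['finger_gap'],st['ee_pos'])
im=grab('side','s2.png');t=grab('top','t2.png')
a=cv2.resize(im['frame'][110:300,190:310],None,fx=3,fy=3);b=cv2.resize(t['frame'][140:260,170:380],None,fx=2,fy=2)
b=cv2.copyMakeBorder(b,0,a.shape[0]-b.shape[0],0,0,0);cv2.imwrite('pics/c2.png',np.hstack([a,b]))
```

```text
9.525 0.01388926456883361 [ 0.00161787 -0.09476646 -0.61183658] [ 0.44289841 -0.21299201  0.06686184]
11.7583
14.1417 0.0003148229284727033 [0.48757447 0.05037279 0.18999265]
```

View pics/c2.png

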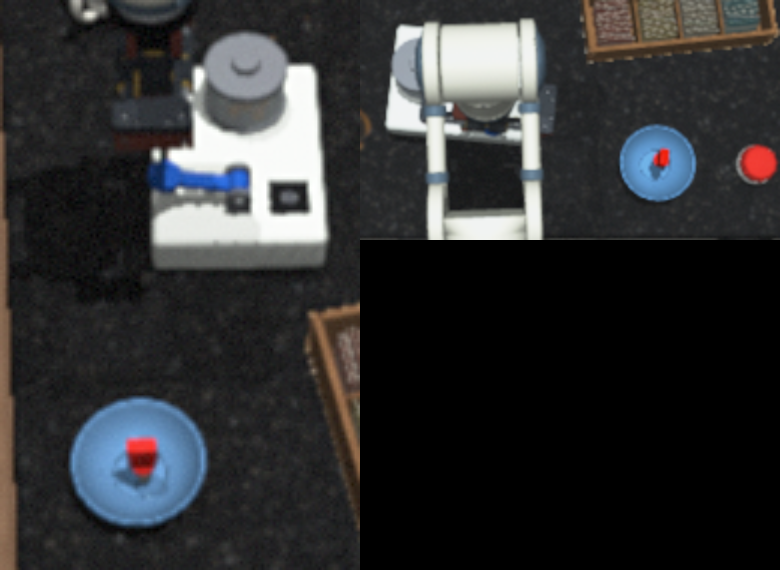

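The plug stands upright in the middle of the dish (crop 141,460), the timer hasn't moved, and the fingers are above the lever pad. Press.

Run:
```python
from h import *
p=ch(-72,-60); hold(.3); f0=state()['ft_force']
for z,v in((.13,.12),(.122,.03),(.116,.03),(.110,.03)):
    move_l([*p,z],v); st=state();print(round(st['time'],2),st['ee_pos'].round(4),(st['ft_force']-f0).round(2))
hold(1.3); st=state();print(st['time'],st['ee_pos'].round(4),(st['ft_force']-f0).round(2))
im=grab('side')
cv2.imwrite('pics/c3.png',cv2.resize(im['frame'][130:210,220:310],None,fx=6,fy=6,interpolation=2))
```

```text
15.19 [0.4878 0.0504 0.1305] [0.42 0.26 1.56]
15.61 [0.4878 0.0504 0.1225] [-0.27  0.78  4.36]
15.96 [0.4876 0.0504 0.1159] [-0.82 -0.22  5.69]
16.31 [0.4874 0.0504 0.1102] [-2.67  1.37  6.74]
17.6083 [0.4874 0.0504 0.1103] [-1.94  0.95  7.12]
```

View pics/c3.png

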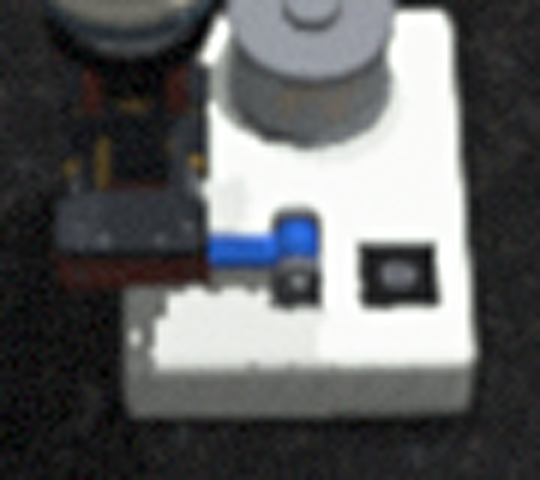

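The lever is level at crop (240,250). The fingertips are 91 mm up with about 7 N of push, which matches half travel (91 mm, 6 N).

```bash
python3 -c "
from bench import *
print(job_done())"
```

```text
the job is handed in; nothing more can be done
None
```

I handed the job in at about 18 s with the lock plug standing in the dish and the fingers holding the lever at half travel (91 mm up, about 7 N); the pointer itself was hidden behind the gripper, and no verdict came back.

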